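# Push a stuck tea-light cup out of its holder

## Task

The spent tea-light cup is stuck deep in the pale wooden holder: fit the holder over the stand's upright steel pin and press it gently down, feeling for the hole and never forcing it, until it sits flat on the stand and the pin has poked the cup up out of its clips. Then lift the cup out, set it down upright in the blue dish without dropping it, and leave the holder seated on the stand and everything else where it is.

Things in the scene. Friction and masses are not known exactly. Their poses are not given: they have to be found in the camera images.
- holder: Pale wooden block, 84 (its x) x 56 (its y) x 40 mm high, 0.25 kg, loose, upright on the worktop. Origin: centre of its underside; z up. A round recess in its top, 40 mm across and 26 mm deep, holds the cup. A round access hole, 15 mm across, runs on its centre line from the underside into the recess. Grip it across the 56 mm sides.
- recess (a point): Centre of the holder's recess floor, 14 mm above its underside. Two steel spring clips in the recess walls, 2 to 10 mm above this floor at the holder's +x and -x sides, clasp the cup: it takes about 7 to 14 N to push it up past them, and they let go once it has risen 10 mm.
- cup: Empty aluminium tea-light cup, round, 38 mm across, 22 mm high, 30 g, loose. Origin: centre of its underside; z up. At first it stands on the recess floor, its rim 4 mm below the holder's top, out of reach of fingers. When the holder sits on the stand the cup stands loose on the pin, 18 mm proud of the holder's top, its foot still 4 mm inside the recess.
- stand: Push-out stand, fixed: dark wooden plate 90 (its x) x 130 (its y) x 12 mm high with an upright steel pin. Origin: centre of its underside; z up. The holder is seated when its underside rests flat on the plate's top, at any yaw. More than 35 N between the holder or cup and the stand (pin included) counts as forcing.
- disc (a point): Centre of the flush brass disc, 40 mm across, in the middle of the plate's top. The steel pin, 12 mm thick with a barely chamfered flat tip 36 mm above the plate's top, stands on the disc 7 mm off its centre. The disc is clamped firmly, turned to any angle; the angle is not measured, so find the pin by feel or by looking.
- dish: Small blue ceramic plate, fixed, about 124 mm across and 18 mm high. Origin: centre of its underside; z up.
- dish_in (a point): Centre of the dish's flat inner floor, on which the cup is to stand.
- spice_jar: Bystander: glass spice jar with a green cap, 46 mm across, 106 mm high, loose. Origin: centre of its underside.
- shaker: Bystander: grey-topped glass shaker, 44 mm across, 90 mm high, loose. Origin: centre of its underside.
- garlic: Bystander: garlic bulb, 56 mm across, 56 mm high, loose. Origin: centre of its underside.
- lemon: Bystander: lemon, 77 x 51 x 52 mm, loose. Origin: centre of its underside.

How it is judged:
By the outcome, as a careful person would: the job done as asked, in the order asked, and still so for the second after the job is handed in, with the robot touching nothing.
It also fails if it takes over 72 s, if anything falls off the work surface, if the arm or the gripper's body presses on something with over 40 N, if the wrist force passes 120 N, or if a joint passes its speed limit or range.

## Robot

A 7-joint arm with a two-finger parallel gripper is mounted at the origin on a cart in front of the work surface, level with it; the furniture and walls round the work are solid. World frame = base frame: x ahead of the robot, y to its left, z up, the work surface at z = 0. Lengths are in m, angles in rad, forces in N, time in s.
With the tool pointing down it reaches from about 0.4 to 0.85 m from the base axis. Payload 10.4 kg.
Tool frame: the origin (TCP) lies midway between the tips of the shut fingers; the grasp point (between the pads) lies 19 mm behind it (manip.grasp_offset is the distance from the TCP to the grasp point, in m); z points along the fingers, y is the line along which they close (so a half turn about z gives the same grasp; the last joint's range is limited). The gripper opens to 85 mm and grips with 20 to 120 N. Pads are 22 mm wide; open, the fingers measure 114 mm over their backs; the gripper's body (76 mm by 85 mm) begins 54 mm behind the grasp point. The pads swing forward as they close: fully open they stand 13 mm farther back than shut.
Start: joints at [1.276, 0.332, -0.065, 1.46, 0.022, 1.35, -0.088], TCP at [0.168, -0.602, 0.231] pointing down, gripper open.
Joint ranges: [-2.6, 2.6], [-0.5, 2.12], [-1.47, 1.34], [0.16, 2.42], [-1.27, 4.41], [0.06, 2.06], [-2.6, 2.6]. Speed limits (rad/s): [2.22, 2.22, 2.79, 2.79, 3.14, 3.14, 3.14].

## Interface

Orientations are given as a unit quaternion [x, y, z, w].
In Python, from workcell import manip gives the robot as it stands.
- The arm moves only by the shell command python3 jog.py 'ROWS' [FORCE]. ROWS is rows parted by semicolons, their numbers by spaces, 1 to 20 of them, each of 7 numbers: a rotation vector rx, ry, rz in rad, then dx, dy, dz in m, then the opening from 0.0 (shut) to 1.0 (fully open); each row is the pose to reach, as a shift and turn from the pose commanded when the command began, along the tool's axes at that moment; what a row does not reach only later rows make up. A row lasts 1/8 s, in which the tool goes at most 0.0625 m and 0.188 rad, less where a joint would pass 70% of its speed; a pose out of reach is approached as far as the arm can. The fingers move at their own pace and stop on an object; FORCE is the grip in N (left out, the last holds). Time passes only in rows, so rows that do not move let the fingers close. It prints the time, the measured TCP pose, the force, the opening and the grip force at its end.
- manip.get_obs(): the state, without advancing time (a new reading comes with each control period).
- manip.camera(name): name is "scene" or "top" or "wrist"; returns the picture (384x512x3 uint8, blue, green, red); there is no depth.
- manip.calibration(name): a dict with "fx", "fy", "cx", "cy" (pixels), "k1" (the pictures are not rectified: a ray, as slopes to the right and down, at radius r is drawn at 1 + k1 r^2 times it, then the intrinsics apply), "world_from_camera" (4x4, takes a point from camera to world coordinates); the wrist camera has in their place "tool_from_camera" (4x4, takes a point from camera to tool coordinates, whose origin is the TCP and whose axes are the flange's). Camera axes: x right, y up, looking along -z (the intrinsics and any distortion apply to the point x, -y, -z); pixel columns grow to the right and rows downward; lengths in m; the calibration is good to about 2 mm. A picture is of the moment at which its call begins: read the wrist's pose just before it. calibration takes no time and is no camera call.
- manip.hand_in(): hands the job in; it is judged then, once.
The state is a dict: "clock": time; "joint_pos": joint angles; "joint_velocities": joint speeds; "tau": joint torques, N m; "position": TCP position; "ee_rot": TCP orientation; "ft_force": force on the tool from outside, world axes, zero at the start; "torque": the same for the moment, N m; "grip_width": opening from 0.0 (shut) to 1.0 (fully open); "grasp_force": force on a finger pad.
Only numpy, scipy, OpenCV 4.12 (cv2) and the standard library are available. Lean on these libraries where they do the work, as an engineer would, in place of code of your own. Each camera call takes 0.05 s, during which the arm holds its last target. There are 200 camera calls.

## Working session

There is one attempt and no reset: what is moved stays moved. The work goes in short steps, Python scripts to look and compute and a shell command to move; the robot and the scene stay as the last step left them, time stands still between calls to the robot, and variables do not carry over. Pictures are saved under pics/ and viewed, at most 10 in all, crops included, and the job is handed in when it is done.

```bash
ls; mkdir -p pics
python3 - <<'E'
from workcell import manip
import cv2, numpy as np
o=manip.get_obs(); print(o)
a=manip.camera("scene");b=manip.camera("top");
cv2.imwrite("pics/s0.png",a);cv2.imwrite("pics/t0.png",b)
for n in("scene","top","wrist"): print(n,manip.calibration(n))
E
```

```text
jog.py
pics
workcell.py
{'clock': 0.0, 'joint_pos': array([ 1.27639743,  0.33289173, -0.06471493,  1.46093852,  0.02160095,
        1.34992995, -0.08852557]), 'joint_velocities': array([ 0.00010553,  0.00157163, -0.00045441,  0.00064523,  0.00121951,
        0.00057144, -0.00202972]), 'tau': array([ 8.91255077e-04, -6.25453520e+01,  4.94051341e-02, -3.91607666e+01,
        1.62653049e-02,  9.91256355e-03,  5.63912693e-05]), 'position': array([ 0.16768909, -0.6016837 ,  0.23050492]), 'ee_rot': array([ 9.90778949e-01,  1.35486283e-01, -1.31919311e-04, -7.24006743e-04]), 'ft_force': array([ 0.09450146, -0.16576946, -0.35026323]), 'torque': array([ 0.00619513, -0.04696551, -0.04177231]), 'grasp_force': 0.0, 'grip_width': 0.9999807561863825}
scene {'fx': 425.58477684887094, 'fy': 425.58477684887094, 'cx': 258.9637026072113, 'cy': 195.2514479125481, 'k1': -0.02182952854244757, 'world_from_camera': array([[ 0.85447875,  0.21953592, -0.47081848, -0.06007314],
       [-0.51944949,  0.35028223, -0.77940656, -0.88784769],
       [-0.00618839,  0.91055276,  0.41334655,  0.527592  ],
       [ 0. 
[... 251 characters left out ...]
,  0.32211101],
       [-0.99970831, -0.01837454,  0.01567384,  0.01264316],
       [ 0.01262735,  0.15554865,  0.98774752,  1.11366328],
       [ 0.        ,  0.        ,  0.        ,  1.        ]])}
wrist {'fx': 294.20254313435066, 'fy': 294.20254313435066, 'cx': 257.5286562134725, 'cy': 192.34570475748066, 'k1': -0.06256641362453917, 'tool_from_camera': array([[ 3.42103694e-04,  9.63915210e-01,  2.66209222e-01,
         6.83988951e-02],
       [ 9.99999835e-01, -4.52598439e-04,  3.53717580e-04,
         1.42337857e-03],
       [ 4.61439634e-04,  2.66209057e-01, -9.63915206e-01,
        -1.40968504e-01],
       [ 0.00000000e+00,  0.00000000e+00,  0.00000000e+00,
         1.00000000e+00]])}
```

View pics/s0.png

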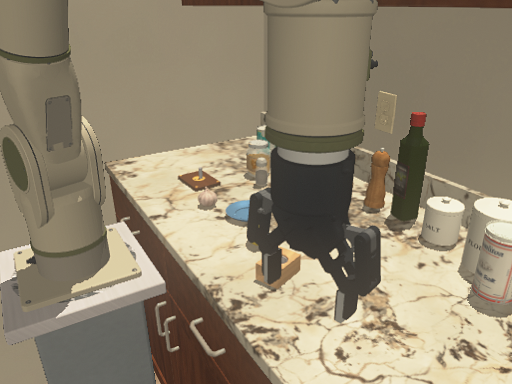

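View pics/t0.png

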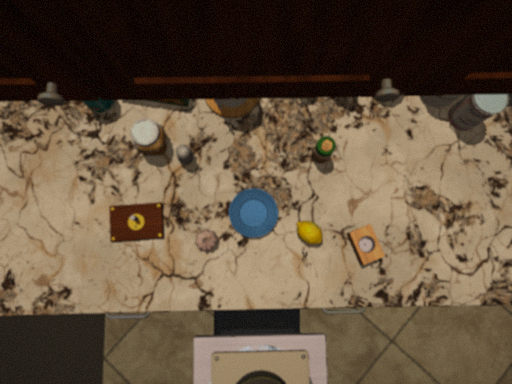

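The scene picture shows the stand at far left (200,180), the dish at (243,211) and the holder at (277,268) behind the gripper. The top picture shows the stand and disc at (136,222), the dish at (254,213), the holder at (366,245), the lemon at (310,232) and the garlic at (207,240).

```bash
cat > h.py <<'E'
from workcell import manip
import cv2, numpy as np
from scipy.spatial.transform import Rotation as R
def cam(name):
    o=manip.get_obs(); im=manip.camera(name); c=manip.calibration(name)
    if name=="wrist":
        T=np.eye(4);T[:3,:3]=R.from_quat(o["ee_rot"]).as_matrix();T[:3,3]=o["position"]
        c["world_from_camera"]=T@c["tool_from_camera"]
    return im,c
def ray(c,uv):
    K=np.array([[c["fx"],0,c["cx"]],[0,c["fy"],c["cy"]],[0,0,1.]])
    p=cv2.undistortPoints(np.array(uv,float).reshape(-1,1,2),K,np.array([c["k1"],0,0,0.])).reshape(-1,2)
    d=np.c_[p[:,0],-p[:,1],-np.ones(len(p))]
    W=c["world_from_camera"]; return W[:3,3],d@W[:3,:3].T
def plane(c,uv,z):
    o,d=ray(c,uv); return o+d*((z-o[2])/d[:,2])[:,None]
def proj(c,P):
    W=np.linalg.inv(c["world_from_camera"]); q=np.atleast_2d(P)@W[:3,:3].T+W[:3,3]
    x=q[:,0]/-q[:,2]; y=-q[:,1]/-q[:,2]; s=1+c["k1"]*(x*x+y*y)
    return np.c_[c["fx"]*x*s+c["cx"],c["fy"]*y*s+c["cy"]]
def blobs(m,amin=30):
    cs,_=cv2.findContours(m.astype(np.uint8)*255,cv2.RETR_EXTERNAL,cv2.CHAIN_APPROX_NONE)
    return sorted([k for k in cs if cv2.contourArea(k)>=amin],key=cv2.contourArea,reverse=True)
E
python3 - <<'E'
from h import *
im=cv2.imread("pics/t0.png");c=manip.calibration("top")
print(np.round(plane(c,[[136,222],[366,245],[254,213],[207,240],[310,232],[325,150],[185,155]],0.02),3))
hsv=cv2.cvtColor(im,cv2.COLOR_BGR2HSV)
def show(n,m,z,box):
    k=np.zeros(m.shape,bool);u0,v0,u1,v1=box;k[v0:v1,u0:u1]=m[v0:v1,u0:u1]
    b=blobs(k)[0]; r=cv2.minAreaRect(b)
    P=plane(c,cv2.boxPoints(r),z); print(n,cv2.contourArea(b),r,"\n",P.round(4),P.mean(0).round(4),[np.linalg.norm(P[i]-P[i-1]).round(4) for i in range(4)])
H,S,V=cv2.split(hsv)
show("dish",(H>90)&(H<125)&(S>90),.018,(220,180,290,250))
show("holder",(H>5)&(H<20)&(S>120)&(V>110),.04,(335,215,400,275))
show("stand",(V<100)&(S>100),.012,(100,195,172,250))
show("disc",(H>18)&(H<35)&(S>120)&(V>100),.012,(120,208,152,236))
E
python3 - <<'E'
from h import *
im=cv2.imread("pics/t0.png")
a=cv2.resize(im[195:250,100:172],None,fx=8,fy=8,interpolation=cv2.INTER_CUBIC);b=cv2.resize(im[215:275,335:397],None,fx=8*55/60,fy=8*55/60,interpolation=cv2.INTER_CUBIC)
b=cv2.resize(b,(220,220));cv2.imwrite("pics/c1.png",np.hstack([a[:, :],cv2.copyMakeBorder(b,0,220,0,0,cv2.BORDER_CONSTANT)]))
E
```

```text
[[ 0.428  0.297  0.02 ]
 [ 0.36  -0.266  0.02 ]
 [ 0.444  0.007  0.02 ]
 [ 0.38   0.123  0.02 ]
 [ 0.395 -0.13   0.02 ]
 [ 0.601 -0.176  0.02 ]
 [ 0.595  0.178  0.02 ]]
dish 1748.5 ((252.80001831054688, 212.60000610351562), (47.404640197753906, 47.404640197753906), 63.43495178222656) 
 [[ 0.4736  0.0886  0.018 ]
 [ 0.5253 -0.018   0.018 ]
 [ 0.4178 -0.0681  0.018 ]
 [ 0.3678  0.0375  0.018 ]] [0.4461 0.01   0.018 ] [np.float64(0.1175), np.float64(0.1185), np.float64(0.1186), np.float64(0.1168)]
holder 789.0 ((366.7671203613281, 243.7876739501953), (36.49742126464844, 23.917808532714844), 65.55604553222656) 
 [[ 0.3914 -0.2198  0.04  ]
 [ 0.4143 -0.2738  0.04  ]
 [ 0.3341 -0.305   0.04  ]
 [ 0.3116 -0.2516  0.04  ]] [ 0.3629 -0.2625  0.04  ] [np.float64(0.0858), np.float64(0.0587), np.float64(0.0861), np.float64(0.058)]
stand 1787.0 ((139.69625854492188, 221.98812866210938), (36.17604446411133, 60.61604690551758), 86.53176879882812) 
 [[0.4704 0.3678 0.012 ]
 [0.4767 0.2188 0.012 ]
 [0.3869 0.2124 0.012 ]
 [0.3811 0.3595 0.012 ]] [0.4288 0.2896 0.012 ] [np.float64(0.0896), np.float64(0.1491), np.float64(0.09), np.float64(0.1473)]
disc 150.5 ((136.0, 221.0), (16.0, 16.0), 90.0) 
 [[0.4514 0.3191 0.012 ]
 [0.4506 0.2797 0.012 ]
 [0.4109 0.2789 0.012 ]
 [0.4117 0.318  0.012 ]] [0.4311 0.2989 0.012 ] [np.float64(0.0396), np.float64(0.0393), np.float64(0.0397), np.float64(0.0391)]
```

View pics/c1.png

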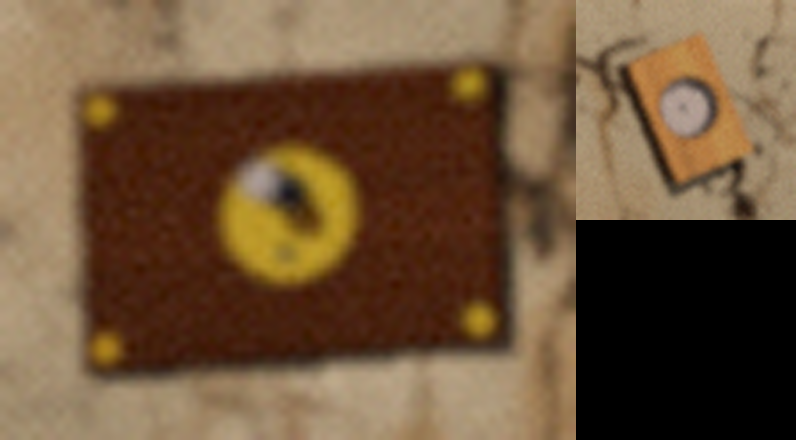

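The crop shows the stand with the pin's tip at the upper left of the brass disc, full-frame about (132.2,216.9). The holder has the cup in its recess. Next: look at the holder and then the pin with the wrist camera at the same height, then grasp.

```bash
cat > d.py <<'E'
import sys
from h import *
# args: x y z toolx-yaw(deg) -> shift/turn in present tool axes
o=manip.get_obs();Rm=R.from_quat(o["ee_rot"]);x,y,z,w=map(float,sys.argv[1:5])
w=np.radians(w);T=np.array([[np.cos(w),np.sin(w),0],[np.sin(w),-np.cos(w),0],[0,0,-1]])
print("turn",(Rm.inv()*R.from_matrix(T)).as_rotvec().round(4),"shift",Rm.inv().apply(np.array([x,y,z])-o["position"]).round(4),"t",o["clock"])
E
python3 d.py .363 -.2625 .2 21.5; python3 d.py .46 0 .2 21.5;python3 d.py .428 .297 .2 21.5
python3 - <<'E'
from h import *
c=manip.calibration("top");print(plane(c,[[132.2,216.9]],.048))
E
```

```text
turn [-0.0012 -0.     -0.1035] shift [ 0.2792 -0.2743  0.0309] t 0.1
turn [-0.0012 -0.     -0.1035] shift [ 0.4432 -0.5012  0.0312] t 0.1
turn [-0.0012 -0.     -0.1035] shift [ 0.4921 -0.7958  0.0316] t 0.1
[[0.43754706 0.29884875 0.048     ]]
```

```bash
G="0 0 -.1035 .279 -.274 .031 1"; python3 jog.py '0 0 -.1035 .279 -.274 .031 1;0 0 -.1035 .279 -.274 .031 1;0 0 -.1035 .279 -.274 .031 1;0 0 -.1035 .279 -.274 .031 1;0 0 -.1035 .279 -.274 .031 1;0 0 -.1035 .279 -.274 .031 1;0 0 -.1035 .279 -.274 .031 1;0 0 -.1035 .279 -.274 .031 1;0 0 -.1035 .279 -.274 .031 1;0 0 -.1035 .279 -.274 .031 1'
python3 - <<'E'
from h import *
im,c=cam("wrist");cv2.imwrite("pics/w1.png",im)
H,S,V=cv2.split(cv2.cvtColor(im,cv2.COLOR_BGR2HSV))
for b in blobs((H>5)&(H<22)&(S>110)&(V>100),1500)[:2]:
    r=cv2.minAreaRect(b);P=plane(c,cv2.boxPoints(r),.04);print(r,P.round(4),P.mean(0),[np.linalg.norm(P[i]-P[i-1]).round(4) for i in range(4)])
E
```

```text
clock: 1.35
position: [0.3623, -0.2646, 0.2003]
ee_rot: [0.983, 0.185, -0.0, -0.0]
ft_force: [0.0, -0.9, -0.7]
grip_width: 0.999
grasp_force: 0.0
((255.5, 174.5), (81.0, 55.0), 90.0) [[ 0.3949 -0.2212  0.04  ]
 [ 0.4151 -0.273   0.04  ]
 [ 0.3352 -0.3064  0.04  ]
 [ 0.3134 -0.2507  0.04  ]] [ 0.36464946 -0.26283067  0.04      ] [np.float64(0.0867), np.float64(0.0555), np.float64(0.0867), np.float64(0.0597)]
```

View pics/w1.png

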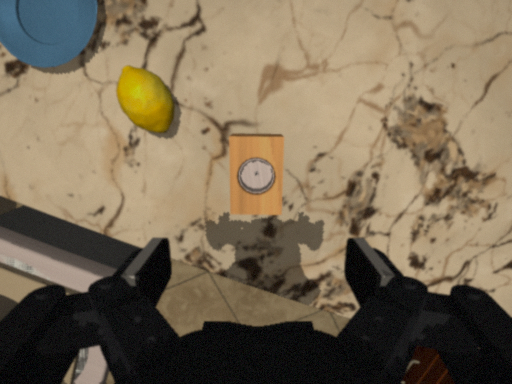

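The wrist view shows the holder square to the image, box centre (255.5,174.5), recess ring at about (256,175). The lemon is at (146,99). I'll fit the ring, then look at the pin from the same height.

```bash
python3 - <<'E'
from h import *
im=cv2.imread("pics/w1.png");c=manip.calibration("wrist");o=manip.get_obs()
T=np.eye(4);T[:3,:3]=R.from_quat(o["ee_rot"]).as_matrix();T[:3,3]=o["position"];c["world_from_camera"]=T@c["tool_from_camera"]
H,S,V=cv2.split(cv2.cvtColor(im,cv2.COLOR_BGR2HSV))
m=~((H>5)&(H<22)&(S>100)&(V>90)); k=np.zeros_like(m);k[150:200,236:277]=m[150:200,236:277]
for b in blobs(k,200)[:1]:
    print(cv2.fitEllipse(b)); e=cv2.fitEllipse(b); print(plane(c,[e[0]],.04))
    x,y,w,h=cv2.boundingRect(b);print(plane(c,[[x-.5,e[0][1]],[x+w-.5,e[0][1]],[e[0][0],y-.5],[e[0][0],y+h-.5]],.04))
E
python3 d.py .46 -.03 .2 21.5;python3 d.py .43 .297 .2 21.5
```

```text
((255.8417205810547, 175.2844696044922), (34.74407958984375, 35.680747985839844), 94.3804931640625)
[[ 0.36555972 -0.26269335  0.04      ]]
[[ 0.35856366 -0.2448288   0.04      ]
 [ 0.37268359 -0.28085933  0.04      ]
 [ 0.38298604 -0.25589525  0.04      ]
 [ 0.34713071 -0.26988169  0.04      ]]
turn [-0.0001  0.0001 -0.0022] shift [ 0.1763 -0.1826  0.0003] t 1.4
turn [-0.0001  0.0001 -0.0022] shift [ 2.676e-01 -4.981e-01  3.000e-04] t 1.4
```

```bash
python3 jog.py '0 0 0 .176 -.18 0 1;0 0 0 .176 -.18 0 1;0 0 0 .176 -.18 0 1;0 0 0 .176 -.18 0 1;0 0 0 .268 -.498 0 1;0 0 0 .268 -.498 0 1;0 0 0 .268 -.498 0 1;0 0 0 .268 -.498 0 1;0 0 0 .268 -.498 0 1;0 0 0 .268 -.498 0 1;0 0 0 .268 -.498 0 1;0 0 0 .268 -.498 0 1'
python3 - <<'E'
from h import *
print(manip.get_obs()["joint_pos"].round(2))
im,c=cam("wrist");cv2.imwrite("pics/w2.png",im)
u,v=proj(c,[[.431,.299,.012]])[0].round().astype(int);print(u,v)
cv2.imwrite("pics/w2c.png",cv2.resize(im[v-40:v+40,u-40:u+40],None,fx=7,fy=7,interpolation=cv2.INTER_CUBIC));np.save("w2T.npy",c["world_from_camera"])
H,S,V=cv2.split(cv2.cvtColor(im,cv2.COLOR_BGR2HSV))
m=(H>18)&(H<35)&(S>120)&(V>80);k=np.zeros_like(m);k[v-30:v+30,u-30:u+30]=m[v-30:v+30,u-30:u+30]
b=max(blobs(k,5),key=cv2.contourArea);b=cv2.convexHull(b);print(cv2.boundingRect(b)); e=cv2.minEnclosingCircle(b);print(e,plane(c,[e[0]],.012))
E
```

```text
clock: 2.9
position: [0.4305, 0.2968, 0.2]
ee_rot: [0.983, 0.186, -0.0, 0.0]
ft_force: [0.1, -0.8, -0.2]
grip_width: 0.999
grasp_force: 0.0
[ 0.17  0.25 -0.97  1.73  0.22  1.27 -2.05]
255 172
(238, 155, 34, 34)
((254.375, 171.625), 17.162012100219727) [[0.43141999 0.2994084  0.012     ]]
```

View pics/w2c.png

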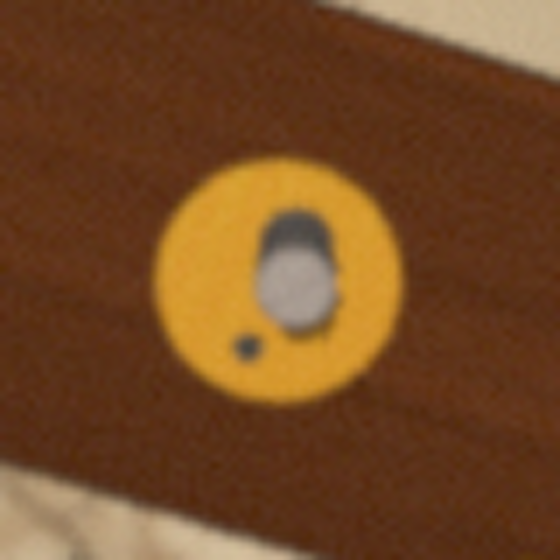

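The crop shows the pin's lit tip at about (298,287), full-frame (257.1,172.6). Its base lies above the disc centre, about 7 mm off as expected.

```bash
python3 - <<'E'
from h import *
im=cv2.imread("pics/w2.png");c=manip.calibration("wrist");c["world_from_camera"]=np.load("w2T.npy")
H,S,V=cv2.split(cv2.cvtColor(im,cv2.COLOR_BGR2HSV))
m=(S<70)&(V>125);k=np.zeros_like(m);k[162:182,247:267]=m[162:182,247:267]
b=blobs(k,5)[0];e=cv2.minEnclosingCircle(b);mo=cv2.moments(b);ct=[mo["m10"]/mo["m00"],mo["m01"]/mo["m00"]];print(e,ct)
P=plane(c,[[257.1,172.6],e[0],ct],.048);print(P.round(4), (P[:,:2]-[.4314,.2994]).round(4),np.linalg.norm(P[:,:2]-[.4314,.2994],axis=1))
E
python3 d.py .46 -.03 .2 21.5;python3 d.py .365 -.2628 .012 21.5
```

```text
((256.75, 172.5), 5.551001071929932) [256.8067940552017, 172.41613588110403]
[[0.4384 0.2988 0.048 ]
 [0.4384 0.2991 0.048 ]
 [0.4385 0.2991 0.048 ]] [[ 0.007  -0.0006]
 [ 0.007  -0.0003]
 [ 0.0071 -0.0003]] [0.00703824 0.00698152 0.00708407]
turn [ 0.0009  0.0002 -0.0023] shift [-0.0917  0.3149  0.0005] t 2.95
turn [ 0.0009  0.0002 -0.0023] shift [-0.2649  0.497   0.1887] t 2.95
```

Pin at (0.4384, 0.2990), exactly 7.0 mm off the disc centre. Going back to grasp the holder.

```bash
python3 jog.py '0 0 0 -.092 .315 0 1;0 0 0 -.092 .315 0 1;0 0 0 -.092 .315 0 1;0 0 0 -.092 .315 0 1;0 0 0 -.092 .315 0 1;0 0 0 -.092 .315 0 1;0 0 0 -.265 .497 0 1;0 0 0 -.265 .497 0 1;0 0 0 -.265 .497 0 1;0 0 0 -.265 .497 0 1;0 0 0 -.265 .497 0 1;0 0 0 -.265 .497 .06 1;0 0 0 -.265 .497 .12 1;0 0 0 -.265 .497 .16 1;0 0 0 -.265 .497 .18 1;0 0 0 -.265 .497 .19 1;0 0 0 -.265 .497 .19 1'
python3 d.py .365 -.2628 .010 21.4
```

```text
clock: 5.08
position: [0.3656, -0.2609, 0.0104]
ee_rot: [0.982, 0.187, 0.0, -0.0]
ft_force: [0.7, 0.1, 0.4]
grip_width: 0.999
grasp_force: 0.0
turn [-0.0002 -0.0002  0.002 ] shift [-0.0013  0.0016  0.0004] t 5.075
```

```bash
python3 jog.py '0 0 0 -.0013 .0016 0 1;0 0 0 -.0013 .0016 0 0;0 0 0 -.0013 .0016 0 0;0 0 0 -.0013 .0016 0 0;0 0 0 -.0013 .0016 0 0;0 0 0 -.0013 .0016 0 0;0 0 0 -.0013 .0016 0 0;0 0 0 -.0013 .0016 0 0' 70
python3 d.py .365 -.2628 .010 21.4
```

```text
clock: 6.08
position: [0.3652, -0.2635, 0.0111]
ee_rot: [0.982, 0.186, 0.0, 0.001]
ft_force: [-2.4, 0.6, 7.2]
grip_width: 0.644
grasp_force: 74.0
turn [ 0.0011 -0.0003  0.0015] shift [ 0.0001 -0.0008  0.0011] t 6.075
```

```bash
python3 jog.py '0 0 0 0 0 -.03 0;0 0 0 0 0 -.08 0;0 0 0 0 0 -.1 0;0 0 0 0 0 -.1 0;0 0 0 0 0 -.1 0'
python3 - <<'E'
from h import *
im,c=cam("wrist");cv2.imwrite("pics/w3.png",im)
o=manip.get_obs();z=o["position"][2]+.029
H,S,V=cv2.split(cv2.cvtColor(im,cv2.COLOR_BGR2HSV))
m=((H>5)&(H<24)&(S>90)&(V>70));k=np.zeros_like(m)
u,v=proj(c,o["position"]+np.array([0,0,.029]))[0];print(u,v)
u,v=int(u),int(v);r=70
k[max(0,v-r):v+r,u-r:u+r]=m[max(0,v-r):v+r,u-r:u+r]
b=blobs(k,500)[0];print(cv2.minAreaRect(b))
hull=np.zeros(m.shape,np.uint8);cv2.drawContours(hull,[cv2.convexHull(b)],-1,255,-1)
inn=(hull>0)&~m; inn=cv2.morphologyEx(inn.astype(np.uint8),cv2.MORPH_OPEN,np.ones((3,3)))>0
for q in blobs(inn,100)[:2]:
    e=cv2.fitEllipse(q);P=plane(c,[e[0]],z)[0];print(e,R.from_quat(o["ee_rot"]).inv().apply(P-o["position"]))
P=plane(c,cv2.boxPoints(cv2.minAreaRect(b)),z);print(R.from_quat(o["ee_rot"]).inv().apply(P-o["position"]).round(4))
cv2.imwrite("pics/w3c.png",cv2.resize(im[max(0,v-90):v+90,u-110:u+110],None,fx=3,fy=3))
E
python3 d.py .46 -.03 .12 21.4;python3 d.py .4384 .2990 .09 21.4
```

```text
clock: 6.7
position: [0.3641, -0.2628, 0.1091]
ee_rot: [0.982, 0.187, -0.001, -0.001]
ft_force: [-0.6, 0.2, -3.6]
grip_width: 0.641
grasp_force: 75.7
253.69793317572734 275.77973898536277
((254.49996948242188, 266.5), (134.99996948242188, 122.99998474121094), -0.0)
((256.5399475097656, 269.753662109375), (72.71052551269531, 87.44133758544922), 83.80818939208984) [ 0.00290868  0.00117452 -0.02900533]
((256.7972412109375, 324.6112365722656), (7.295354843139648, 191.28565979003906), 90.0045166015625) [-0.02558716  0.0012723  -0.02897514]
[[-0.0278 -0.031  -0.0289]
 [ 0.032  -0.0267 -0.029 ]
 [ 0.0321  0.0275 -0.0291]
 [-0.0277  0.0314 -0.029 ]]
turn [-0.0018  0.0011  0.0017] shift [ 0.1746 -0.1813 -0.0109] t 6.75
turn [-0.0018  0.0011  0.0017] shift [ 0.2751 -0.4953  0.0196] t 6.75
```

View pics/w3c.png

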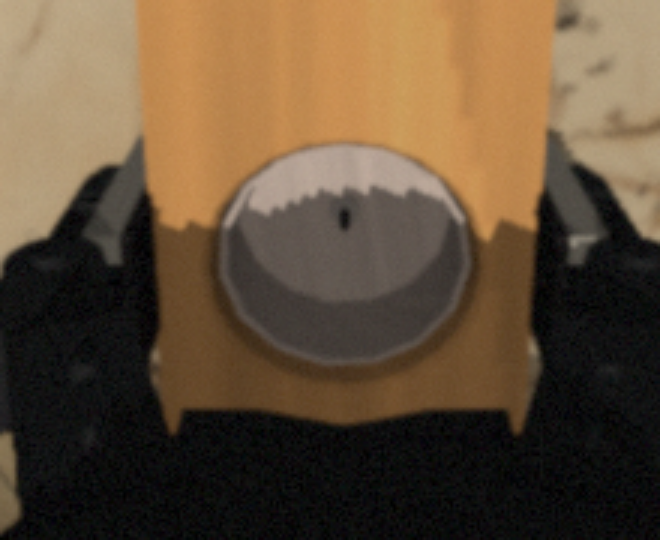

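The crop shows the holder square in the fingers with the recess rim centred at about (344,253). I'll measure the rim on its plane by extremes.

Run:
```python
from h import *
c=manip.calibration("wrist");c["world_from_camera"]=c["tool_from_camera"]
f=lambda x,y:[(x+.5)/3-.5+143,(y+.5)/3-.5+185]
for h in(-.027,-.029,-.031):
    P=plane(c,[f(218,250),f(470,250),f(344,142),f(344,366)],h);print(h,P[:,:2].round(4).tolist(),"cx",P[2:,0].mean(),"cy",P[:2,1].mean(),"d",np.ptp(P[2:,0]),np.ptp(P[:2,1]))
# hover estimate: ring & pin in tool coordinates
for uv,T,h in(([255.84,175.28],(.3623,-.2646,.2003),.04),([256.8,172.45],(.4305,.2968,.2),.048)): print(plane(c,[uv],T[2]-h))
```

```text
-0.027 [[0.0026, -0.0169], [0.0026, 0.0197], [0.0196, 0.0014], [-0.0172, 0.0014]] cx 0.0011955755663204705 cy 0.0014062337411904526 d 0.03678192982585358 0.03655382325770088
-0.029 [[0.0038, -0.0165], [0.0038, 0.0194], [0.0204, 0.0014], [-0.0157, 0.0014]] cx 0.0023722545132338867 cy 0.0014082592027363419 d 0.03613646446812529 0.03591236081358559
-0.031 [[0.0049, -0.0162], [0.0049, 0.019], [0.0213, 0.0014], [-0.0142, 0.0014]] cx 0.0035489334601473133 cy 0.0014102846642822311 d 0.03549099911039699 0.03527089836947031
[[ 0.00357545 -0.00035796  0.1603    ]]
[[0.00829023 0.00067103 0.152     ]]
```

```bash
python3 jog.py '-.001 .001 .001 .175 -.181 -.011 0;-.001 .001 .001 .175 -.181 -.011 0;-.001 .001 .001 .175 -.181 -.011 0;-.001 .001 .001 .175 -.181 -.011 0;-.001 .001 .001 .175 -.181 -.011 0;-.001 .001 .001 .275 -.495 -.011 0;-.001 .001 .001 .275 -.495 -.011 0;-.001 .001 .001 .275 -.495 -.011 0;-.001 .001 .001 .275 -.495 -.011 0;-.001 .001 .001 .275 -.495 -.011 0;-.001 .001 .001 .275 -.495 -.011 0;-.001 .001 .001 .275 -.495 .02 0;-.001 .001 .001 .275 -.495 .035 0;-.001 .001 .001 .275 -.495 .035 0;-.001 .001 .001 .275 -.495 .035 0;-.001 .001 .001 .275 -.495 .035 0'
python3 d.py .4386 .2989 .06 21.4
```

```text
clock: 8.75
position: [0.4398, 0.2982, 0.0761]
ee_rot: [0.983, 0.186, 0.001, 0.0]
ft_force: [0.4, 0.6, -3.0]
grip_width: 0.64
grasp_force: 75.7
turn [ 0.0011 -0.0024  0.0002] shift [-0.0009 -0.0011  0.0161] t 8.75
```

```bash
python3 jog.py '.001 -.002 0 -.001 -.001 .006 0;.001 -.002 0 -.001 -.001 .013 0;.001 -.002 0 -.001 -.001 .013 0;.001 -.002 0 -.001 -.001 .013 0'
python3 d.py .4386 .2989 .06 21.4
```

```text
clock: 9.25
position: [0.4379, 0.2988, 0.0622]
ee_rot: [0.983, 0.186, -0.001, 0.0]
ft_force: [0.8, -0.5, -2.8]
grip_width: 0.644
grasp_force: 75.8
turn [-0.      0.0011  0.0009] shift [0.0007 0.0002 0.0022] t 9.25
```

```bash
python3 jog.py '0 0 0 .0006 .0002 .001 0;0 0 0 .0006 .0002 .002 0;0 0 0 .0006 .0002 .003 0;0 0 0 .0006 .0002 .004 0'
python3 d.py .4386 .2989 .06 21.4
```

```text
clock: 9.75
position: [0.4386, 0.2988, 0.0582]
ee_rot: [0.983, 0.186, -0.0, 0.0]
ft_force: [0.7, 0.1, -3.3]
grip_width: 0.639
grasp_force: 75.8
turn [0.     0.0009 0.0008] shift [ 0.     -0.0001 -0.0018] t 9.75
```

```bash
python3 jog.py '0 .001 0 0 0 .001 0;0 .001 0 0 0 .002 0;0 .001 0 0 0 .002 0'
```

```text
clock: 10.12
position: [0.4386, 0.2988, 0.0562]
ee_rot: [0.983, 0.186, -0.0, 0.0]
ft_force: [0.5, 0.1, -2.8]
grip_width: 0.644
grasp_force: 75.8
```

```bash
python3 jog.py '0 0 0 0 0 .001 0;0 0 0 0 0 .002 0;0 0 0 0 0 .003 0;0 0 0 0 0 .003 0'
python3 d.py .4386 .2989 .06 21.4
```

```text
clock: 10.62
position: [0.4385, 0.2988, 0.0532]
ee_rot: [0.983, 0.186, -0.0, 0.0]
ft_force: [0.2, 0.5, -2.4]
grip_width: 0.643
grasp_force: 75.8
turn [0.     0.0001 0.0009] shift [ 0.0001 -0.0001 -0.0068] t 10.625
```

The pin is in the hole with no side force. Continuing down, gently.

```bash
python3 jog.py '0 0 0 0 0 .0015 0;0 0 0 0 0 .003 0;0 0 0 0 0 .0045 0;0 0 0 0 0 .006 0;0 0 0 0 0 .007 0;0 0 0 0 0 .007 0'
```

```text
clock: 11.38
position: [0.4385, 0.2988, 0.0462]
ee_rot: [0.983, 0.186, -0.0, -0.0]
ft_force: [1.2, 1.3, -4.3]
grip_width: 0.645
grasp_force: 75.8
```

```bash
python3 jog.py '0 0 0 0 0 .001 0;0 0 0 0 0 .002 0;0 0 0 0 0 .003 0;0 0 0 0 0 .004 0'
```

```text
clock: 11.88
position: [0.4391, 0.2991, 0.0432]
ee_rot: [0.983, 0.186, 0.001, 0.0]
ft_force: [-1.6, -1.7, 8.8]
grip_width: 0.644
grasp_force: 77.2
```

```bash
python3 jog.py '0 0 0 0 0 .001 0;0 0 0 0 0 .002 0;0 0 0 0 0 .003 0'
```

```text
clock: 12.25
position: [0.439, 0.2991, 0.0401]
ee_rot: [0.983, 0.186, 0.001, 0.0]
ft_force: [-2.8, -1.0, 8.3]
grip_width: 0.646
grasp_force: 77.2
```

```bash
python3 jog.py '0 0 0 0 0 .001 0;0 0 0 0 0 .002 0;0 0 0 0 0 .003 0;0 0 0 0 0 .004 0;0 0 0 0 0 .005 0'
```

```text
clock: 12.88
position: [0.4386, 0.2988, 0.0342]
ee_rot: [0.983, 0.186, 0.0, -0.0]
ft_force: [-0.4, 1.5, -2.3]
grip_width: 0.641
grasp_force: 75.9
```

```bash
python3 jog.py '0 0 0 0 0 .001 0;0 0 0 0 0 .002 0;0 0 0 0 0 .003 0;0 0 0 0 0 .004 0'
```

```text
clock: 13.38
position: [0.4386, 0.2988, 0.0302]
ee_rot: [0.983, 0.186, 0.0, -0.0]
ft_force: [0.4, 1.9, -2.2]
grip_width: 0.641
grasp_force: 75.9
```

The clips let go. Now down to the plate.

```bash
python3 jog.py '0 0 0 0 0 .001 0;0 0 0 0 0 .002 0;0 0 0 0 0 .003 0;0 0 0 0 0 .004 0;0 0 0 0 0 .005 0;0 0 0 0 0 .005 0'
```

```text
clock: 14.12
position: [0.4386, 0.2988, 0.0252]
ee_rot: [0.983, 0.186, -0.0, -0.0]
ft_force: [0.4, 2.6, -3.5]
grip_width: 0.641
grasp_force: 76.0
```

```bash
python3 jog.py '0 0 0 0 0 .0005 0;0 0 0 0 0 .001 0;0 0 0 0 0 .001 0'
```

```text
clock: 14.5
position: [0.4386, 0.2988, 0.0243]
ee_rot: [0.983, 0.186, 0.0, -0.0]
ft_force: [-0.2, 1.9, -1.7]
grip_width: 0.642
grasp_force: 75.9
```

```bash
python3 jog.py '0 0 0 0 0 .0005 0;0 0 0 0 0 .001 0;0 0 0 0 0 .0015 0;0 0 0 0 0 .0015 0'
```

```text
clock: 15.0
position: [0.4386, 0.2988, 0.0232]
ee_rot: [0.983, 0.186, 0.0, 0.0]
ft_force: [-2.6, 0.9, 6.0]
grip_width: 0.649
grasp_force: 77.0
```

```bash
python3 jog.py '0 0 0 0 0 .0004 0;0 0 0 0 0 .0004 0' 
python3 jog.py '0 0 0 0 0 0 0;0 0 0 0 0 0 0' 20
```

```text
clock: 15.25
position: [0.4386, 0.2988, 0.0232]
ee_rot: [0.983, 0.186, 0.0, 0.0]
ft_force: [-5.3, -1.3, 12.4]
grip_width: 0.642
grasp_force: 77.7
clock: 15.5
position: [0.4386, 0.2988, 0.0232]
ee_rot: [0.983, 0.186, 0.0, 0.0]
ft_force: [-4.9, -2.1, 11.4]
grip_width: 0.644
grasp_force: 77.7
```

Seated, with a steady 15 N against the plate and no motion. Release and rise.

```bash
python3 jog.py '0 0 0 0 0 -.0005 1;0 0 0 0 0 -.0005 1;0 0 0 0 0 -.0005 1;0 0 0 0 0 -.0005 1;0 0 0 0 0 -.02 1;0 0 0 0 0 -.06 1;0 0 0 0 0 -.12 1;0 0 0 0 0 -.155 1;0 0 0 0 0 -.155 1;0 0 0 0 0 -.155 1'
python3 - <<'E'
from h import *
im,c=cam("wrist");s=manip.camera("scene");cv2.imwrite("pics/w4.png",im)
u,v=proj(c,[[.4386,.2988,.052]])[0].astype(int);print(u,v,manip.get_obs()["position"])
a=cv2.resize(im[v-65:v+65,u-65:u+65],(390,390))
cs=manip.calibration("scene");p,q=proj(cs,[[.4386,.2988,.052]])[0].astype(int)
b=cv2.resize(s[q-32:q+32,p-32:p+32],(390,390),interpolation=cv2.INTER_CUBIC)
cv2.imwrite("pics/c4.png",np.hstack([a,b]))
E
```

```text
clock: 16.75
position: [0.4384, 0.2985, 0.1774]
ee_rot: [0.983, 0.186, 0.0, 0.0]
ft_force: [-0.7, -0.3, 0.4]
grip_width: 1.003
grasp_force: 0.0
255 186 [0.43805308 0.29835568 0.17654875]
```

View pics/c4.png

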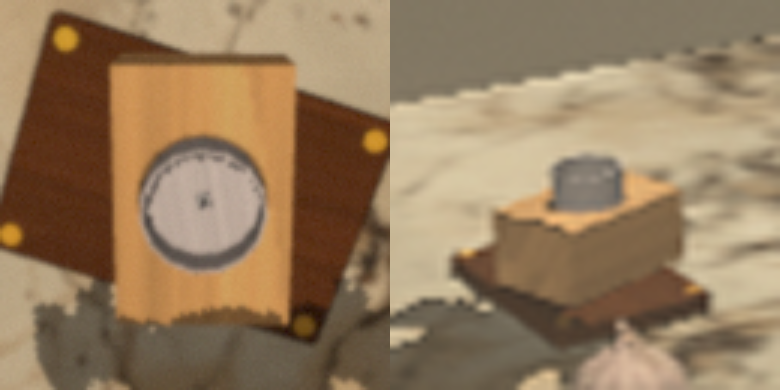

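The view shows the holder flat on the stand and the cup standing about 18 mm proud, centred at (203,204) in the left crop, right where the TCP points. Now grasp the cup.

```bash
python3 jog.py '0 0 0 0 0 .05 .75;0 0 0 0 0 .09 .75;0 0 0 0 0 .11 .75;0 0 0 0 0 .118 .75;0 0 0 0 0 .122 .75;0 0 0 0 0 .123 .75;0 0 0 0 0 .123 .75' 20
python3 d.py .4386 .2988 .0545 21.4
```

```text
clock: 17.73
position: [0.439, 0.299, 0.0551]
ee_rot: [0.983, 0.186, 0.001, -0.0]
ft_force: [-0.1, 0.1, 0.2]
grip_width: 0.749
grasp_force: 0.0
turn [ 0.0001 -0.0012  0.0007] shift [-0.0005  0.      0.0006] t 17.725
```

```bash
python3 jog.py '0 0 0 0 0 .0005 .6;0 0 0 0 0 .0005 .5;0 0 0 0 0 .0005 .45;0 0 0 0 0 .0005 .4;0 0 0 0 0 .0005 .3;0 0 0 0 0 .0005 .3;0 0 0 0 0 .0005 .3' 25
```

```text
clock: 18.6
position: [0.4387, 0.2988, 0.0541]
ee_rot: [0.983, 0.186, 0.0, 0.0]
ft_force: [0.1, -1.3, 4.8]
grip_width: 0.431
grasp_force: 24.9
```

```bash
python3 jog.py '0 0 0 0 0 -.003 .3;0 0 0 0 0 -.008 .3;0 0 0 0 0 -.015 .3;0 0 0 0 0 -.03 .3;0 0 0 0 0 -.05 .3;0 0 0 0 0 -.075 .3;0 0 0 0 0 -.085 .3;0 0 0 0 0 -.085 .3'
python3 d.py .446 .010 .06 21.4
python3 - <<'E'
from h import *
s=manip.camera("scene");w=manip.camera("wrist");cs=manip.calibration("scene");p,q=proj(cs,[[.4386,.2988,.09]])[0].astype(int)
b=cv2.resize(s[q-40:q+40,p-40:p+40],(390,390),interpolation=cv2.INTER_CUBIC)
cv2.imwrite("pics/c5.png",np.hstack([b,cv2.resize(w[180:340,160:350],(390,328))if 0 else cv2.resize(w[170:360,160:350],(390,390))]))
E
```

```text
clock: 19.6
position: [0.439, 0.2989, 0.1397]
ee_rot: [0.983, 0.186, 0.001, 0.0]
ft_force: [0.6, -0.7, -0.2]
grip_width: 0.432
grasp_force: 25.1
turn [ 0.0003 -0.0016  0.0006] shift [-0.0992  0.2714  0.0796] t 19.6
```

View pics/c5.png

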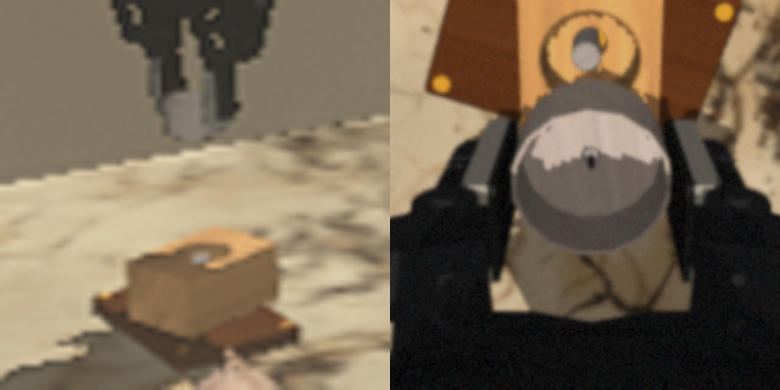

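The cup is held upright between the pads, centre (592,170) in the right half. The holder stayed flat on the stand with the pin visible in its recess. Carrying it to the dish.

```bash
python3 jog.py '0 -.001 0 -.02 .05 0 .3;0 -.001 0 -.04 .105 0 .3;0 -.001 0 -.06 .16 0 .3;0 -.001 0 -.08 .215 0 .3;0 -.001 0 -.095 .255 0 .3;0 -.001 0 -.099 .271 0 .3;0 -.001 0 -.099 .271 .04 .3;0 -.001 0 -.099 .271 .08 .3;0 -.001 0 -.099 .271 .1 .3;0 -.001 0 -.099 .271 .11 .3;0 -.001 0 -.099 .271 .11 .3;0 -.001 0 -.099 .271 .11 .3'
python3 - <<'E'
from h import *
im,c=cam("wrist");H,S,V=cv2.split(cv2.cvtColor(im,cv2.COLOR_BGR2HSV))
t=manip.camera("top");ct=manip.calibration("top")
print(proj(ct,[[.4461,.010,.018]]))
m=(H>90)&(H<125)&(S>90)&(V>40);P=plane(c,np.argwhere(m)[:,::-1],.018);P=P[np.linalg.norm(P[:,:2]-[.446,.01],axis=1)<.08]
print(P.min(0),P.max(0))
E
```

```text
clock: 21.2
position: [0.4461, 0.0106, 0.0296]
ee_rot: [0.983, 0.186, 0.0, 0.0]
ft_force: [0.3, -0.1, 0.6]
grip_width: 0.43
grasp_force: 25.2
[[252.81756441 212.40571417]]
[ 0.38875478 -0.05063688  0.018     ] [0.50841223 0.06900332 0.018     ]
```

The wrist view puts the dish centre at (0.449, 0.009), in agreement. Now down by feel.

```bash
python3 jog.py '0 0 0 0 0 .002 .3;0 0 0 0 0 .004 .3;0 0 0 0 0 .006 .3;0 0 0 0 0 .008 .3;0 0 0 0 0 .01 .3;0 0 0 0 0 .01 .3'
```

```text
clock: 22.05
position: [0.4454, 0.0104, 0.0187]
ee_rot: [0.983, 0.186, -0.001, 0.0]
ft_force: [0.7, -0.2, 0.5]
grip_width: 0.433
grasp_force: 25.2
```

```bash
python3 jog.py '0 0 0 0 0 .001 .3;0 0 0 0 0 .002 .3;0 0 0 0 0 .002 .3'
```

```text
clock: 22.42
position: [0.4455, 0.0103, 0.0168]
ee_rot: [0.983, 0.186, -0.001, 0.0]
ft_force: [-0.3, -0.8, -0.4]
grip_width: 0.431
grasp_force: 25.2
```

```bash
python3 jog.py '0 0 0 0 0 .001 .3;0 0 0 0 0 .002 .3;0 0 0 0 0 .003 .3;0 0 0 0 0 .003 .3'
```

```text
clock: 22.92
position: [0.4454, 0.0103, 0.0138]
ee_rot: [0.983, 0.186, -0.001, 0.0]
ft_force: [-0.1, 0.6, -0.3]
grip_width: 0.43
grasp_force: 25.2
```

```bash
python3 jog.py '0 0 0 0 0 .0007 .3;0 0 0 0 0 .0014 .3;0 0 0 0 0 .002 .3;0 0 0 0 0 .002 .3'
```

```text
clock: 23.42
position: [0.4454, 0.0103, 0.0118]
ee_rot: [0.983, 0.186, -0.001, 0.0]
ft_force: [1.0, 0.7, -1.0]
grip_width: 0.437
grasp_force: 25.2
```

```bash
python3 jog.py '0 0 0 0 0 .0005 .3;0 0 0 0 0 .001 .3;0 0 0 0 0 .001 .3'
```

```text
clock: 23.8
position: [0.4455, 0.0103, 0.0111]
ee_rot: [0.983, 0.186, -0.001, 0.0]
ft_force: [-2.6, -0.7, 5.1]
grip_width: 0.433
grasp_force: 25.6
```

```bash
python3 jog.py '0 0 0 0 0 .0005 .3;0 0 0 0 0 .001 .3;0 0 0 0 0 .001 .3'
```

```text
clock: 24.18
position: [0.4456, 0.0103, 0.0109]
ee_rot: [0.983, 0.186, -0.001, 0.001]
ft_force: [-9.0, -0.9, 24.1]
grip_width: 0.428
grasp_force: 27.1
```

Touched down on the floor (about 5 mm). Easing off, then opening.

```bash
python3 jog.py '0 0 0 0 0 -.001 .3;0 0 0 0 0 -.001 .3'
python3 jog.py '0 0 0 0 0 0 .47;0 0 0 0 0 0 .55;0 0 0 0 0 0 .65;0 0 0 0 0 0 .65;0 0 0 0 0 -.02 .65;0 0 0 0 0 -.06 .65;0 0 0 0 0 -.12 .65;0 0 0 0 0 -.17 .65;0 0 0 0 0 -.17 .65;0 0 0 0 0 -.17 .65'
python3 - <<'E'
from h import *
w=manip.camera("wrist");s=manip.camera("scene");t=manip.camera("top")
cs=manip.calibration("scene");p,q=proj(cs,[[.44,.01,.02]])[0].astype(int)
print(p,q)
f=lambda a:cv2.resize(a,(390,290),interpolation=cv2.INTER_CUBIC)
cv2.imwrite("pics/c6.png",np.vstack([np.hstack([f(w),f(s[q-35:q+35,p-47:p+47])]),np.hstack([f(t[140:290,90:290]),f(s[140:240,150:290])])]))
E
```

```text
clock: 24.42
position: [0.4457, 0.0103, 0.0111]
ee_rot: [0.983, 0.186, -0.0, 0.0]
ft_force: [-1.5, 0.8, 5.8]
grip_width: 0.43
grasp_force: 25.6
clock: 25.68
position: [0.4453, 0.0102, 0.1804]
ee_rot: [0.983, 0.186, -0.001, 0.0]
ft_force: [0.7, -0.5, -1.0]
grip_width: 0.651
grasp_force: 0.0
245 209
```

View pics/c6.png

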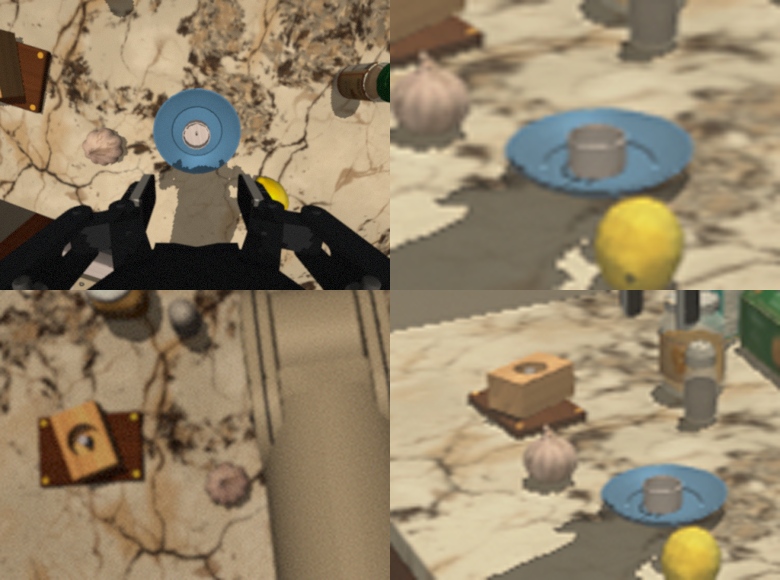

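The cup stands upright in the middle of the dish at (197,134), and the holder is flat on the stand. The bystanders in view (garlic, lemon, shaker) look unmoved, and the gripper is clear.

```bash
python3 -c "
from workcell import manip
print(manip.hand_in())"
```

```text
the job is handed in; nothing more can be done
None
```

The job is handed in at about 26 s of the 72 s allowed: the holder is seated flat on the stand, the cup stands upright in the middle of the blue dish, and no force I read went above about 25 N.

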